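# Pack the technician's service case

## Task

Pack the service case on the stockroom counter: swing its cantilever tray fully open by the handle, put every short capacitor and every contactor standing on the counter into the compartment underneath, then gently lower the tray fully back down over them. Finally lay the safety rule flat in the lowered tray, roughly centred along it, with its long edge flush against the tray's far wall. Leave the tall capacitor and everything else on the counter where they are.

Things in the scene. Friction and masses are not known exactly. Their poses are not given: they have to be found in the camera images.
- case_floor (a point): centre of the inner floor of the grey steel service case (outside 160 deep x 294 long x 85 mm high, walls and floor 5 mm; compartment 150 x 284 mm, 80 mm deep). Fixed on the counter, long side towards the robot, turned a little; x from the case's near side to its far side, y along its length, z up
- arms (a joint): tray opening, rad: 0 lowered, 2.37 fully open (stop). The tray stays level on parallel 110 mm arms: at value q each of its points lies 110*(0.927-cos(q+0.384)) mm in case x and 110*(sin(q+0.384)-0.375) mm in z from its place at q=0: up, over, then down on the far side, 204 mm farther in x. Stiff hinges: stays where it is left, takes about 8 N to move. May start slightly raised
- tray_grip (a point): centre of the tray's aluminium handle, a level bar 100 mm long (y), 14 x 14 mm, over the tray's near wall, 32 mm above the tray's rim, on a post at each end; 25 mm free below the bar. Moves with the tray; x from the case's near side to its far side, y along its length, z up
- tray_edge (a point): middle of the inner face of the tray's far wall, at the tray's inner floor level. Black open tray, 160 x 294 x 30 mm outside, walls and floor 5 mm; lowered, it covers the compartment, underside 85 mm above the counter. Its inner floor runs 150 mm from this wall to the near wall and 142 mm either way in y. Moves with the tray; x from the case's near side to its far side, y along its length, z up
- rule_mid (a point): safety rule, aluminium: flat blade 220 long (x) x 60 wide (y) x 5 mm, with an upright rib along its middle, 200 long x 12 wide x 26 mm high, by which it is picked up; 31 mm high in all. This point: on the rib, 18 mm above the rule's underside, z up. Starts flat on the counter; 0.15-0.31 kg
- can1_mid (a point): short capacitor: upright plain aluminium can, 45 mm diameter, 62 mm tall, two small flat terminals on top; centre, half-way up, z along the can's axis. 0.1-0.2 kg. May be absent. A knock may tip it over; it may also lie in the case
- can2_mid (a point): short capacitor: upright plain aluminium can, 45 mm diameter, 62 mm tall, two small flat terminals on top; centre, half-way up, z along the can's axis. 0.1-0.2 kg. May be absent. A knock may tip it over; it may also lie in the case
- can3_mid (a point): short capacitor: upright plain aluminium can, 45 mm diameter, 62 mm tall, two small flat terminals on top; centre, half-way up, z along the can's axis. 0.1-0.2 kg. May be absent. A knock may tip it over; it may also lie in the case
- contactor1_mid (a point): contactor: grey plastic block 45 (x) x 55 (y) x 64 mm tall (z), with brass screws on top; centre, half-way up. 0.14-0.28 kg. May be absent
- contactor2_mid (a point): contactor: grey plastic block 45 (x) x 55 (y) x 64 mm tall (z), with brass screws on top; centre, half-way up. 0.14-0.28 kg. May be absent
- tallcan_mid (a point): tall capacitor, a bystander: same can, 45 mm diameter but 95 mm tall, too tall to go under the tray; centre, half-way up. Stays where it is
Not all that is in view belongs to the job. What is shaped like the part that bears contactor2_mid but orange is not meant.

How it is judged:
By the outcome, as a careful person would: the job done as asked, in the order asked, and still so for the second after the job is handed in, with the robot touching nothing.
Of can1, can2, can3, contactor1, contactor2 only 2 to 4 are there at a start; the rules pass over those that are not, and their reading is None.
At some moment in a run one of can1, can2, can3, contactor1, contactor2, rule may be knocked a few centimetres aside while the robot is not near it.
Once in a run the grip may slacken for a moment while it holds something.
It also fails if it takes over 210 s, if anything falls off the work surface, if the arm or the gripper's body presses on something with over 40 N, if the wrist force passes 120 N, or if a joint passes its speed limit or range.

## Robot

A 6-joint arm with a two-finger parallel gripper is mounted at the origin on the work surface. World frame = base frame: x ahead of the robot, y to its left, z up, the work surface at z = 0. Lengths are in mm, angles in degrees, forces in N, time in s.
With the tool pointing down it reaches from about 350 to 850 mm from the base axis. Payload 8.1 kg.
Tool frame: the origin (TCP) lies between the finger pads; the fingertips stand 17 mm ahead of it and the grasp point (between the pads) lies 2 mm behind it; z points along the fingers, y is the line along which they close (so a half turn about z gives the same grasp; the last joint's range is limited). The gripper opens to 85 mm and grips with 20 to 120 N. Pads are 22 mm wide; open, the fingers measure 114 mm over their backs; the gripper's body (76 mm by 85 mm) begins 54 mm behind the grasp point. The pads swing forward as they close: fully open they stand 13 mm farther back than shut.
Start: joints at [-70.268, 7.471, 85.268, -0, 87.261, -4.893], TCP at [250.033, -545.425, 248.292] pointing down, gripper open.
Joint ranges: [-169.43, 169.43], [-51.17, 129.36], [1.28, 143.12], [-76.62, 256.62], [0, 156.53], [-152.29, 152.29]. Speed limits (degrees/s): [136.94, 136.94, 159.86, 180, 180, 180].

## Interface

Orientations are given as [roll, pitch, yaw] about the fixed x, y, z axes, in that order (R = Rz(yaw) Ry(pitch) Rx(roll)).
In Python, from bench import sense, snapshot, hand_in, trace, place_of gives the robot as it stands.
- The arm moves only by the shell command python3 -m handwheel 'ROWS' [FORCE]. ROWS is JSON, a list of rows, each a list of 7 numbers: the opening, from -1 (shut) to 1 (fully open), then the shift along the tool's x, y, z in cm, then the turn, a rotation vector about the tool's x, y, z in rad. A call has 1 to 12 rows; each row shifts and turns the commanded pose from where the row before left it, along the tool's axes as they then stand; what a row does not reach is not made up. A row lasts 1/12 s, in which the tool goes at most 41.7 mm and 7.16 degrees, less where a joint would pass 70% of its speed; a pose out of reach is approached as far as the arm can. A call with a gripper value outside its range is refused whole. The fingers move at their own pace and stop on an object; FORCE is the grip in N (left out, the last holds). Time passes only in rows, so rows that do not move let the fingers close. It gives the time, the measured TCP pose, the force, the opening and the grip force at its end, in the units of the state.
- sense(): the state, without advancing time (a new reading comes with each control period).
- snapshot(name): name is "scene" or "top" or "wrist"; returns a dict with "image" (480x640x3 uint8, red, green, blue), "intrinsics" (3x3 intrinsics, pixels), "R" (3x3) and "t" (3): a world point X has camera coordinates R X + t. Camera axes: x right, y down, z forward; pixel columns grow to the right and rows downward; lengths in mm; the calibration is good to about 2 mm. A picture is of the moment at which its call begins. There is no depth.
- hand_in(): hands the job in; it is judged then, once.
Trained networks look in a picture, given as the dict that the camera call returned (one of the last four; its "shot" number tells which), for a name from the list of things; names that differ only in an ending like _2 or _b are one class to them, and where a whole thing is asked for, a point or a joint stands for the part that bears it (a point fixed in the world has none). Each returns a list of dicts, best first, with "conf" (0 to 1); they miss things now and then, are a little off and sometimes report something else, mostly with a low value. They report only what shows in the picture. A call takes as long as a camera call. They do not tell look-alikes from the thing itself.
- trace(picture, query): "pixels" (480x640 bool, what is visible of it).
- place_of(picture, query): "location" ([x, y, z] in mm, in world coordinates, good to about 4 mm: a listed point, or the origin of a listed thing).
The state is a dict: "time": time; "joint_pos": joint angles; "qd": joint speeds; "joint_efforts": joint torques, N m; "tool_pos": TCP position; "tcp_rot": TCP orientation; "ft_force": force on the tool from outside, world axes, zero at the start; "wrist_torque": the same for the moment, N m; "finger_gap": finger opening in mm; "grip_force": force on a finger pad.
Only numpy, scipy, OpenCV 4.12 (cv2) and the standard library are available. Lean on these libraries where they do the work, as an engineer would, in place of code of your own. Each camera call takes 0.05 s, during which the arm holds its last target. There are 200 camera calls.

## Working session

There is one attempt and no reset: what is moved stays moved. The work goes in short steps, Python scripts to look and compute and a shell command to move; the robot and the scene stay as the last step left them, time stands still between calls to the robot, and variables do not carry over. Pictures are saved under pics/ and viewed, at most 15 in all, crops included, and the job is handed in when it is done.

```bash
mkdir -p pics; ls; cat > h.py <<'E'
import numpy as np, cv2
from bench import *
from scipy.spatial.transform import Rotation as Ro
def save(p,n,crop=None,s=1):
    im=p["image"][:,:,::-1]
    if crop: x0,y0,x1,y1=crop; im=im[y0:y1,x0:x1]
    if s!=1: im=cv2.resize(im,None,fx=s,fy=s,interpolation=cv2.INTER_CUBIC)
    cv2.imwrite("pics/"+n+".png",im)
def proj(p,X):
    c=np.array(p["R"])@np.array(X,float)+np.array(p["t"]); u=np.array(p["intrinsics"])@c; return (u[:2]/u[2]).round(1)
def back(p,uv,z):
    R=np.array(p["R"]);t=np.array(p["t"]);d=R.T@np.linalg.inv(np.array(p["intrinsics"]))@np.array([uv[0],uv[1],1.]);o=-R.T@t
    return o+d*(z-o[2])/d[2]
def st():
    s=sense(); print(round(s["time"],2),np.round(s["tool_pos"],1),np.round(s["tcp_rot"],1),np.round(s["ft_force"],1),round(s["finger_gap"],1),round(s["grip_force"],1),np.round(s["joint_pos"],0))
def go(X,yaw=None):
    "tool-axes shift (cm) to world X; turn about tool z to bring tool y-line yaw (deg) mod 180"
    s=sense(); R=Ro.from_euler('xyz',s["tcp_rot"],degrees=True)
    print("shift cm",np.round(R.inv().apply(np.array(X)-s["tool_pos"])/10,2))
    if yaw is not None:
        y=R.apply([0,1,0]); a=np.degrees(np.arctan2(y[1],y[0])); d=(yaw-a+90)%180-90
        print("y-line now",round(a,1),"turn tool z rad",round(-np.radians(d),3), "j6",s["joint_pos"][5])
E
cat > l.py <<'E'
from h import *
st()
for cam in ("top","scene"):
    p=snapshot(cam); save(p,cam+"0")
    for q in ["case_floor","tray_grip","tray_edge","rule_mid","can1_mid","contactor1_mid","tallcan_mid"]:
        for d in place_of(p,q): print(cam,q,round(d["conf"],2),np.round(d["location"],0),proj(p,d["location"]))
E
python3 l.py
```

```text
pics
0.0 [ 249.8 -544.9  247.2] [-179.9   -0.    24.6] [-0.8 -1.2  0.4] 85.8 0.0 [-70.   8.  85.  -0.  87.  -5.]
top tray_grip 0.7 [483.  31. 158.] [296.4 231.5]
top tray_grip 0.33 [623.   5.  99.] [309.3 166.6]
top tray_edge 0.96 [623.   8. 100.] [308.2 166.7]
top rule_mid 0.85 [ 500. -415.   15.] [508.3 226.7]
top rule_mid 0.71 [421. 293.  33.] [175.4 272.9]
top can1_mid 0.91 [ 556. -283.   32.] [446.7 201.6]
top tallcan_mid 0.92 [488. 398.  50.] [123.2 241.4]
scene tray_grip 0.64 [483.  30. 159.] [330.5 232.5]
scene rule_mid 0.96 [ 494. -413.   18.] [146.3 280.5]
scene can1_mid 0.75 [ 555. -284.   26.] [194.  297.2]
scene tallcan_mid 0.83 [485. 396.  45.] [486.3 268.3]
```

View pics/top0.png

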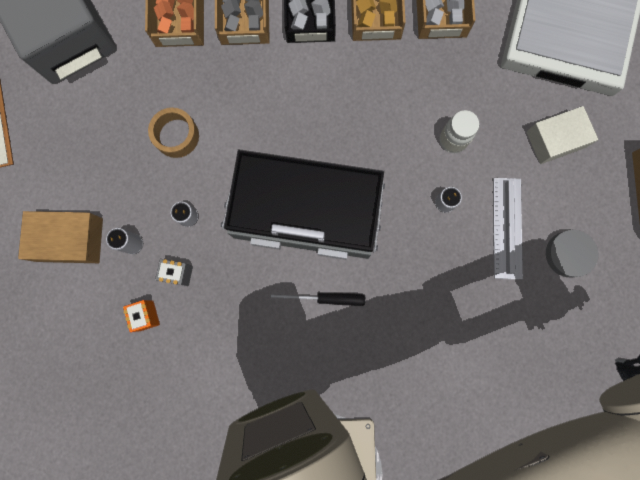

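View pics/scene0.png

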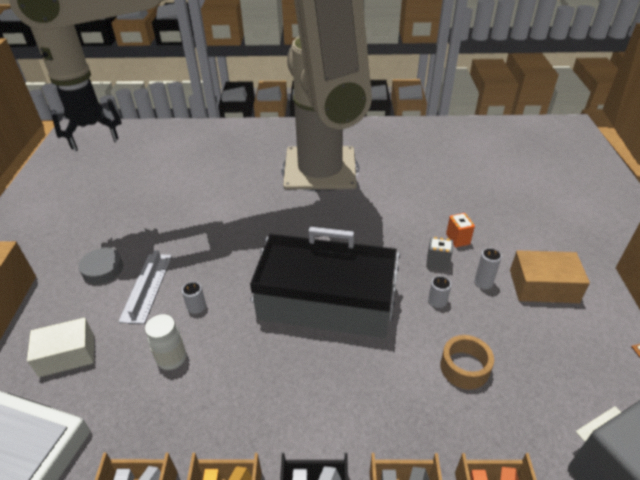

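Top view: the short cans are at (181,212) and (451,197). The tall can, which must stay, is at (117,239), and the white bottle at (462,125) is not a part. The grey contactor is at (171,272) with its orange look-alike at (137,317), and the rule is at (507,228). The tray sits on the case at (305,200) with its handle at (298,232). The scene view agrees, and there the tall can at (488,270) is clearly taller.

```bash
cat > m.py <<'E'
from h import *
p=snapshot("top"); s=snapshot("scene"); 
save(p,"cropL",(90,180,260,350),3.4)
def rect(q,z,pp=p,name="top"):
    for d in trace(pp,q):
        m=d["pixels"].astype(np.uint8); c=max(cv2.findContours(m,0,2)[0],key=cv2.contourArea)[:,0]
        W=np.array([back(pp,u,z)[:2] for u in c],np.float32)
        r=cv2.minAreaRect(W); b=cv2.boxPoints(r); e=max([b[1]-b[0],b[2]-b[1]],key=np.linalg.norm)
        print(name,q,round(d["conf"],2),c.mean(0).round(),np.round(r[0]),np.round(r[1]),"long dir",round(np.degrees(np.arctan2(e[1],e[0]))%180,1))
rect("tray_edge",124);rect("tray_grip",162);rect("rule_mid",5);rect("contactor1_mid",64);rect("can1_mid",62);rect("tallcan_mid",95);
rect("contactor1_mid",32,s,"scene");rect("can1_mid",31,s,"scene")
for uv,z in [((181,212),62),((451,197),62),((171,272),64)]: print(uv,back(p,uv,z).round())
for uv,z in [((440,284),62),((193,289),62),((440,245),64)]: print("s",uv,back(s,uv,z).round())
for q in ("can1_mid","contactor1_mid"):
    for d in place_of(s,q)+place_of(p,q): print(q,np.round(d["location"]),d["conf"])
E
python3 m.py
```

```text
top tray_edge 0.94 [300. 201.] [551.  17.] [294. 163.] long dir 79.7
top tray_edge 0.75 [509. 225.] [ 484. -377.] [ 58. 201.] long dir 176.6
top tray_grip 0.94 [297. 201.] [543.  16.] [285. 159.] long dir 79.6
top rule_mid 0.9 [512. 223.] [ 501. -416.] [ 62. 224.] long dir 176.2
top can1_mid 0.81 [448. 202.] [ 554. -279.] [42. 59.] long dir 132.9
top can1_mid 0.43 [175. 272.] [420. 288.] [72. 46.] long dir 78.1
top tallcan_mid 0.86 [123. 240.] [484. 379.] [75. 44.] long dir 71.4
scene can1_mid 0.7 [193. 297.] [ 557. -283.] [101.  45.] long dir 23.0
scene can1_mid 0.61 [439. 292.] [542. 279.] [ 43. 100.] long dir 164.7
(181, 212) [544. 275.  62.]
(451, 197) [ 559. -286.   62.]
(171, 272) [420. 294.  64.]
s (440, 284) [550. 275.  62.]
s (193, 289) [ 561. -279.   62.]
s (440, 245) [424. 295.  64.]
can1_mid [ 556. -283.   28.] 0.6
can1_mid [ 558. -280.   34.] 0.96
```

View pics/cropL.png

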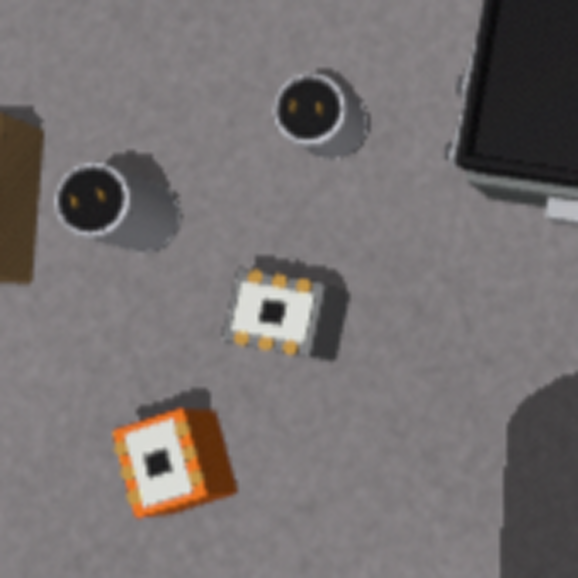

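The crop confirms the choice: the grey contactor is at top (171,272) with the orange one separate at (137,317). The short can is (181,212), and the tall one (117,239) shows a longer side wall.

```bash
cat > m2.py <<'E'
from h import *
p=snapshot("top"); s=snapshot("scene")
def ang(a,b): d=np.array(a)-np.array(b); return np.degrees(np.arctan2(d[1],d[0])).round(1)
g=lambda u,z: back(p,u,z)[:2]
print("far edge",g((240,152),125),g((383,170),125),ang(g((240,152),125),g((383,170),125)))
im=p["image"][200:250,260:340].astype(int); m=(im.min(2)>150); m[:20]=0
ys,xs=np.nonzero(m); n,l,stt,c=cv2.connectedComponentsWithStats(m.astype(np.uint8))
for i in range(1,n):
    if stt[i,4]>30:
        yy,xx=np.nonzero(l==i); W=np.array([g((x+260,y+200),165) for x,y in zip(xx,yy)],np.float32); r=cv2.minAreaRect(W); d=np.linalg.svd(W-W.mean(0))[2][0]
        print(c[i]+[260,200],stt[i],"grip at z165",r,np.degrees(np.arctan2(d[1],d[0])))
for q in ["tray_grip","tray_edge","case_floor"]:
    for pp in (p,s):
        for d in place_of(pp,q): print(q,round(d["conf"],2),np.round(d["location"],1))
go([483,31,230],-8)
E
python3 m2.py
```

```text
far edge [650.19498914 141.50444449] [ 605.00825118 -140.52396211] 80.9
[297.54461538 231.42461538] [ 12  25  52  15 325] grip at z165 ((480.7712707519531, 29.143218994140625), (97.40226745605469, 13.947458267211914), 79.610107421875) 79.632706
[269.33018868 243.26415094] [  0  40  20   8 106] grip at z165 ((460.97259521484375, 81.91786193847656), (36.3460693359375, 9.982033729553223), 79.55870056152344) -100.577805
tray_grip 0.77 [479.3  31.  155.1]
tray_grip 0.83 [483.2  29.8 156.3]
tray_edge 0.7 [419.1 295.2  32.3]
tray_edge 0.68 [623.1   3.9  96.9]
tray_edge 0.79 [624.3   8.   96.8]
shift cm [ 45.2  -42.69   1.83]
y-line now -65.4 turn tool z rad -1.001 j6 -4.89205929116096
```

```bash
python3 -m handwheel '[[1,3,-2.84,0,0,0,0],[1,3,-2.84,0,0,0,0],[1,3,-2.84,0,0,0,0],[1,3,-2.84,0,0,0,0],[1,3,-2.84,0,0,0,0],[1,3,-2.84,0,0,0,0],[1,3,-2.84,0,0,0,0],[1,3,-2.84,0,0,0,0],[1,3,-2.84,0,0,0,0],[1,3,-2.84,0,0,0,0],[1,3,-2.84,0,0,0,0],[1,3,-2.84,0,0,0,0]]' 40
python3 -m handwheel '[[1,3,-2.84,0,0,0,0],[1,3,-2.84,0,0,0,0],[1,3,-2.84,0,0,0,0],[1,0,0,0,0,0,-0.12],[1,0,0,0,0,0,-0.12],[1,0,0,0,0,0,-0.12],[1,0,0,0,0,0,-0.12],[1,0,0,0,0,0,-0.12],[1,0,0,0,0,0,-0.12],[1,0,0,0,0,0,-0.12],[1,0,0,0,0,0,-0.12],[1,0,0,0,0,0,0]]'
cat > w.py <<'E'
import sys
from h import *
st(); p=snapshot("wrist"); save(p,sys.argv[1])
for q in sys.argv[2:]:
    for d in place_of(p,q): print(q,round(d["conf"],2),np.round(d["location"],1),proj(p,d["location"]))
E
python3 w.py w1 tray_grip tray_edge; python3 -c "
from h import *
go([482,30,156],-10.4)"
```

```text
time: 2.9
tool_pos: [435.6, -83.6, 248.7]
tcp_rot: [180.0, -0.1, 24.6]
ft_force: [1.1, -0.6, -0.3]
finger_gap: 85.3
grip_force: 0.0
time: 3.9
tool_pos: [481.6, 29.4, 248.4]
tcp_rot: [180.0, -0.0, 80.0]
ft_force: [0.3, 0.4, 0.1]
finger_gap: 85.6
grip_force: 0.0
3.9 [481.6  29.4 248.4] [180.  -0.  80.] [0.3 0.4 0.1] 85.6 0.0 [ -3. -11. 103.   0.  88.   7.]
tray_grip 0.9 [485.4  27.9 158.2] [333.6 256.5]
tray_edge 0.8 [624.9   4.5 100.7] [530.2 230.5]
shift cm [0.07 0.03 9.23]
y-line now -10.6 turn tool z rad -0.004 j6 8.008201117067435
```

View pics/w1.png

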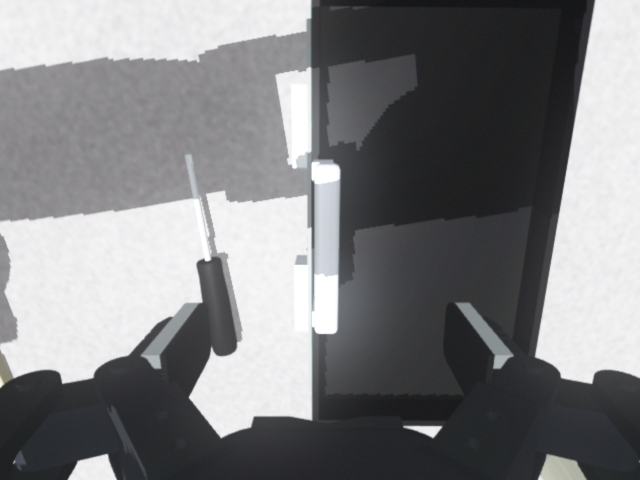

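Wrist view: the handle bar runs from (326,165) to (326,330), parallel to the pads and centred between them.

```bash
python3 -c "
from h import *
p=snapshot('wrist'); print(back(p,(327,165),164),back(p,(327,330),164),back(p,(327,247),164))"
python3 -m handwheel '[[1,0,0,3,0,0,0],[1,0,0,3,0,0,0],[1,0,0,2,0,0,0],[1,0,0,1.3,0,0,0],[-1,0,0,0,0,0,0],[-1,0,0,0,0,0,0],[-1,0,0,0,0,0,0],[-1,0,0,0,0,0,0],[-1,0,0,0,0,0,0],[-1,0,0,0,0,0,0],[-1,0,0,0,0,0,0],[-1,0,0,0,0,0,0]]' 60; python3 -c "
from h import *
st()"
```

```text
[491.20299705  79.76108095 164.        ] [473.60904451 -14.22810606 164.        ] [482.97130335  35.78630061 164.        ]
time: 5.1
tool_pos: [481.0, 29.6, 155.9]
tcp_rot: [-179.9, -0.0, 79.6]
ft_force: [-6.3, 0.7, 4.8]
finger_gap: 12.7
grip_force: 59.7
5.1 [481.   29.6 155.9] [-179.9   -0.    79.6] [-6.3  0.7  4.8] 12.7 59.7 [ -3.  -7. 110.   0.  78.   8.]
```

```bash
python3 -c "
import numpy as np
t=np.append(np.arange(.47,2.70,.12),2.754)
print(t.round(3));print(np.c_[-11*np.diff(np.cos(t)),-11*np.diff(np.sin(t))*-1*-1].round(2).tolist())"
```

```text
[0.47  0.59  0.71  0.83  0.95  1.07  1.19  1.31  1.43  1.55  1.67  1.79
 1.91  2.03  2.15  2.27  2.39  2.51  2.63  2.754]
[[0.67, -1.14], [0.8, -1.05], [0.92, -0.95], [1.03, -0.83], [1.12, -0.7], [1.19, -0.56], [1.25, -0.42], [1.29, -0.26], [1.31, -0.11], [1.32, 0.05], [1.3, 0.21], [1.27, 0.36], [1.22, 0.51], [1.15, 0.65], [1.06, 0.79], [0.96, 0.91], [0.84, 1.02], [0.71, 1.11], [0.59, 1.23]]
```

```bash
python3 -m handwheel '[[-1,0,0.67,-1.14,0,0,0],[-1,0,0.8,-1.05,0,0,0],[-1,0,0.92,-0.95,0,0,0],[-1,0,1.03,-0.83,0,0,0],[-1,0,1.12,-0.7,0,0,0],[-1,0,1.19,-0.56,0,0,0],[-1,0,0,0,0,0,0]]' 80; python3 -c "
from h import *
st()"
```

```text
time: 5.68
tool_pos: [539.2, 18.9, 208.5]
tcp_rot: [179.9, -0.0, 79.6]
ft_force: [1.5, 0.1, 6.3]
finger_gap: 12.5
grip_force: 82.7
5.68 [539.2  18.9 208.5] [179.9  -0.   79.6] [1.5 0.1 6.3] 12.5 82.7 [-3. -1. 98.  0. 83.  7.]
```

```bash
python3 -m handwheel '[[-1,0,1.25,-0.42,0,0,0],[-1,0,1.29,-0.26,0,0,0],[-1,0,1.31,-0.11,0,0,0],[-1,0,1.32,0.05,0,0,0],[-1,0,1.3,0.21,0,0,0],[-1,0,1.27,0.36,0,0,0],[-1,0,1.22,0.51,0,0,0],[-1,0,1.15,0.65,0,0,0],[-1,0,1.06,0.79,0,0,0],[-1,0,0.96,0.91,0,0,0],[-1,0,0,0,0,0,0]]'; python3 -m handwheel '[[-1,0,0.84,1.02,0,0,0],[-1,0,0.71,1.11,0,0,0],[-1,0,0.3,0.6,0,0,0],[-1,0,0.25,0.6,0,0,0],[-1,0,0,0,0,0,0]]'; python3 -c "
from h import *
st()"
```

```text
time: 6.6
tool_pos: [657.9, -2.7, 178.6]
tcp_rot: [-180.0, -0.0, 79.6]
ft_force: [5.0, 0.2, -5.7]
finger_gap: 12.2
grip_force: 80.9
time: 7.02
tool_pos: [677.4, -6.3, 146.9]
tcp_rot: [-179.9, -0.0, 79.6]
ft_force: [1.2, 0.9, -7.3]
finger_gap: 12.2
grip_force: 81.1
7.02 [677.4  -6.3 146.9] [-179.9   -0.    79.6] [ 1.2  0.9 -7.3] 12.2 81.1 [-5. 23. 78.  0. 79.  5.]
```

```bash
python3 -m handwheel '[[-1,0,0.12,0.3,0,0,0],[-1,0,0,0,0,0,0],[-1,0,0,0,0,0,0]]'; python3 -m handwheel '[[-1,0,0.1,0.3,0,0,0],[-1,0,0,0,0,0,0],[-1,0,0,0,0,0,0]]'
```

```text
time: 7.27
tool_pos: [677.7, -6.3, 146.5]
tcp_rot: [-179.9, 0.0, 79.6]
ft_force: [-16.2, 3.2, 15.1]
finger_gap: 12.4
grip_force: 84.0
time: 7.52
tool_pos: [678.0, -6.3, 146.2]
tcp_rot: [-179.8, 0.0, 79.7]
ft_force: [-29.9, 4.2, 31.3]
finger_gap: 12.4
grip_force: 86.4
```

```bash
python3 -m handwheel '[[-1,0,-0.22,-0.6,0,0,0],[1,0,0,0,0,0,0],[1,0,0,0,0,0,0],[1,0,0,0,0,0,0],[1,0,0,-2,0,0,0],[1,0,0,-4,0,0,0],[1,0,0,-4,0,0,0],[1,0,0,0,0,0,0]]';python3 -c "
from h import *
go([422,293,230])"
```

```text
time: 8.18
tool_pos: [682.0, -7.1, 258.3]
tcp_rot: [179.2, -0.1, 79.6]
ft_force: [2.4, -0.5, 1.3]
finger_gap: 85.3
grip_force: 0.0
shift cm [ 24.83 -31.02   2.41]
```

```bash
python3 -m handwheel '[[1,2.48,-3.1,0.2,0,0,0],[1,2.48,-3.1,0.2,0,0,0],[1,2.48,-3.1,0.2,0,0,0],[1,2.48,-3.1,0.2,0,0,0],[1,2.48,-3.1,0.2,0,0,0],[1,2.48,-3.1,0.2,0,0,0],[1,2.48,-3.1,0.2,0,0,0],[1,2.48,-3.1,0.2,0,0,0],[1,2.48,-3.1,0.2,0,0,0],[1,2.48,-3.1,0.2,0,0,0],[1,0,0,0,0,0,0],[1,0,0,0,0,0,0]]'; python3 w.py w2 contactor1_mid can1_mid;python3 -c "
from h import *
p=snapshot('top'); save(p,'top2')
for q in ['case_floor','tray_grip','tray_edge']:
  for d in place_of(p,q): print(q,round(d['conf'],2),np.round(d['location'],1))"
```

```text
time: 9.18
tool_pos: [416.6, 294.7, 227.4]
tcp_rot: [180.0, -0.0, 79.9]
ft_force: [0.3, -0.7, 0.2]
finger_gap: 85.6
grip_force: 0.0
9.18 [416.6 294.7 227.4] [180.   -0.   79.9] [ 0.3 -0.7  0.2] 85.6 0.0 [ 30.  -6. 101.  -0.  85.  40.]
case_floor 0.8 [ 5.436e+02  2.120e+01 -4.000e-01]
tray_grip 0.8 [675.3  -6.6 146.2]
tray_edge 0.58 [817.8 -29.5  92.3]
```

View pics/w2.png

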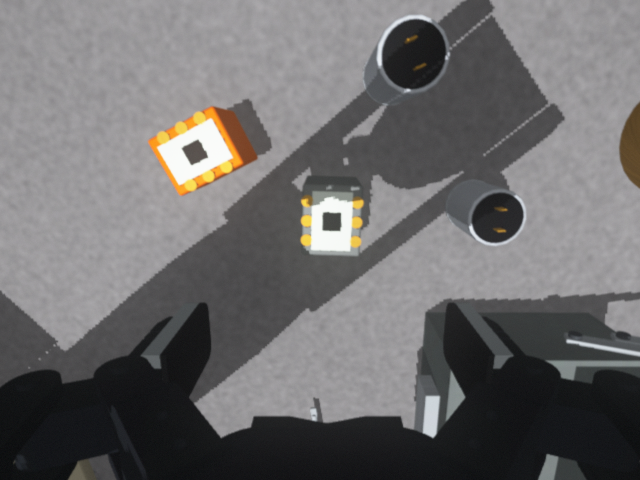

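View pics/top2.png

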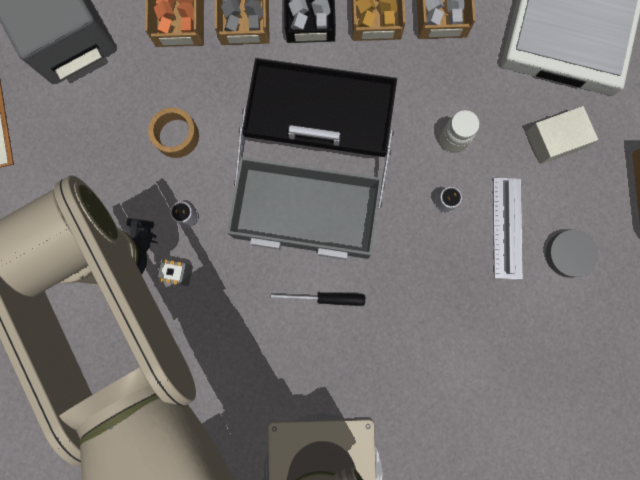

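The case is open and empty, with its floor centre near top (306,208), and the tray is at (320,107). Wrist view: the grey contactor's top is at (332,222), square to the pads. The orange one at (195,150) is left alone.

```bash
python3 -c "
from h import *
p=snapshot('wrist'); im=p['image'][195:256,300:365].astype(int)
a=back(p,(331,222),64); print(a, back(p,(331,253),64),back(p,(302,222),64),back(p,(362,222),64)); go([a[0],a[1],38],-10.4)
t=snapshot('top'); c=[back(t,u,85)[:2].round() for u in ((240,165),(380,193),(372,256),(232,237))]; print(c,np.mean(c,0))
for d in place_of(t,'contactor1_mid'): print(d['location'],d['conf'])
print(back(t,(171,271),64))"
```

```text
[422.29970438 294.86723384  64.        ] [417.94189967 270.92302273  64.        ] [400.8875459  298.83173957  64.        ] [445.19125787 290.62881504  64.        ]
shift cm [ 0.31  0.34 18.94]
y-line now -10.5 turn tool z rad -0.001 j6 39.66673312815144
[array([635., 148.]), array([ 567., -137.]), array([ 439., -115.]), array([486., 165.])] [531.75  15.25]
[422.44454601 293.58835264  64.        ]
```

```bash
python3 -m handwheel '[[1,0.3,0.3,4,0,0,0],[1,0,0,4,0,0,0],[1,0,0,4,0,0,0],[1,0,0,4,0,0,0],[1,0,0,2.9,0,0,0],[1,0,0,0,0,0,0],[-1,0,0,0,0,0,0],[-1,0,0,0,0,0,0],[-1,0,0,0,0,0,0],[-1,0,0,0,0,0,0],[-1,0,0,0,0,0,0]]' 60; python3 -m handwheel '[[-1,0,0,-2,0,0,0],[-1,0,0,-4,0,0,0],[-1,0,0,-4,0,0,0],[-1,0,0,-4,0,0,0],[-1,0,0,-3,0,0,0],[-1,0,0,0,0,0,0]]'; python3 -c "
from h import *
u=np.array([np.cos(np.radians(79.6)),np.sin(np.radians(79.6))]);c=np.array([545,19.])
for k in (80,0,-80): print(k,c+k*u)
go([*(c+80*u),180])"
```

```text
time: 10.6
tool_pos: [423.4, 296.9, 41.7]
tcp_rot: [179.8, -0.2, 79.6]
ft_force: [-1.3, 0.1, 7.1]
finger_gap: 44.3
grip_force: 62.2
time: 11.1
tool_pos: [425.0, 297.8, 218.6]
tcp_rot: [179.3, -0.6, 79.6]
ft_force: [0.6, 1.1, -0.7]
finger_gap: 44.1
grip_force: 62.0
80 [559.44153162  97.68571767]
0 [545.  19.]
-80 [530.55846838 -59.68571767]
shift cm [-17.3   16.78   3.89]
```

```bash
python3 -m handwheel '[[-1,-2.88,2.8,0,0,0,0],[-1,-2.88,2.8,0,0,0,0],[-1,-2.88,2.8,0,0,0,0],[-1,-2.88,2.8,0,0,0,0],[-1,-2.88,2.8,0,0,0,0],[-1,-2.88,2.8,0,0,0,0],[-1,0,0,0,0,0,0],[-1,0,0,0,0,0,0]]'; python3 w.py w3;python3 -c "
from h import *
go([559,97.5,54])"
```

```text
time: 11.77
tool_pos: [556.2, 93.2, 208.9]
tcp_rot: [180.0, -0.0, 79.4]
ft_force: [0.2, 0.2, -2.0]
finger_gap: 44.7
grip_force: 62.6
11.77 [556.2  93.2 208.9] [180.   -0.   79.4] [ 0.2  0.2 -2. ] 44.7 62.6 [ 4.  3. 94. -0. 83. 15.]
shift cm [ 0.34  0.29 15.47]
```

View pics/w3.png

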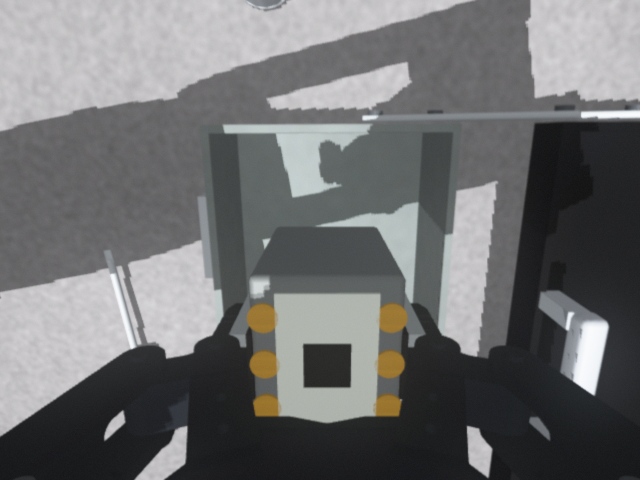

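The contactor is held squarely, and the case opening (columns 208–460) is centred under it.

```bash
python3 -m handwheel '[[-1,0.3,0.2,3.5,0,0,0],[-1,0,0,3.5,0,0,0],[-1,0,0,3.5,0,0,0],[-1,0,0,3,0,0,0],[-1,0,0,1.9,0,0,0],[-1,0,0,0.3,0,0,0],[-1,0,0,0.2,0,0,0],[-1,0,0,0,0,0,0]]';  python3 -m handwheel '[[-1,0,0,0.2,0,0,0],[-1,0,0,0,0,0,0]]'
```

```text
time: 12.48
tool_pos: [558.2, 98.9, 50.6]
tcp_rot: [179.9, -0.0, 79.7]
ft_force: [0.0, -0.3, -1.9]
finger_gap: 44.5
grip_force: 62.4
time: 12.65
tool_pos: [559.0, 98.3, 49.1]
tcp_rot: [179.8, -0.0, 79.6]
ft_force: [-0.2, -0.4, -2.2]
finger_gap: 44.4
grip_force: 62.4
```

```bash
python3 -m handwheel '[[-1,0,0,0.2,0,0,0],[-1,0,0,0,0,0,0],[-1,0,0,0.15,0,0,0],[-1,0,0,0,0,0,0]]';  python3 -c "
from h import *
st()"
```

```text
time: 12.98
tool_pos: [559.0, 98.0, 46.7]
tcp_rot: [179.9, -0.0, 79.6]
ft_force: [-6.8, -0.4, 17.6]
finger_gap: 44.3
grip_force: 64.6
12.98 [559.   98.   46.7] [179.9  -0.   79.6] [-6.8 -0.4 17.6] 44.3 64.6 [  5.  13. 101.   0.  66.  15.]
```

```bash
python3 -m handwheel '[[1,0,0,0,0,0,0],[1,0,0,0,0,0,0],[1,0,0,0,0,0,0],[1,0,0,0,0,0,0],[1,0,0,-2,0,0,0],[1,0,0,-4,0,0,0],[1,0,0,-4,0,0,0],[1,0,0,-4,0,0,0],[1,0,0,-4,0,0,0],[1,0,0,0,0,0,0]]';  python3 -c "
from h import *
t=snapshot('top'); s=snapshot('scene')
for p in (t,s):
  for d in place_of(p,'can1_mid'): print(np.round(d['location']),round(d['conf'],2))
go([546,275,200])"
```

```text
time: 13.82
tool_pos: [562.1, 98.3, 234.2]
tcp_rot: [179.2, -0.2, 79.6]
ft_force: [0.9, -0.2, 2.0]
finger_gap: 85.2
grip_force: 0.0
[ 555. -284.   28.] 0.76
[543.  26.   4.] 0.16
shift cm [17.22 -4.29  2.27]
```

```bash
python3 -m handwheel '[[1,2.9,-0.7,0.4,0,0,0],[1,2.9,-0.7,0.4,0,0,0],[1,2.9,-0.7,0.4,0,0,0],[1,2.9,-0.7,0.4,0,0,0],[1,2.9,-0.7,0.4,0,0,0],[1,0,0,0,0,0,0],[1,0,0,0,0,0,0]]';  cat > can.py <<'E'
import sys
from h import *
st(); w=snapshot('wrist'); save(w,sys.argv[1])
g=cv2.cvtColor(w["image"],cv2.COLOR_RGB2GRAY); 
for d in place_of(w,'can1_mid'): print(np.round(d['location']),round(d['conf'],2),proj(w,d['location']))
for d in trace(w,'can1_mid'):
    m=d["pixels"].astype(np.uint8); print(round(d["conf"],2),cv2.boundingRect(m))
E
python3 can.py w4
```

```text
time: 14.6
tool_pos: [547.6, 247.8, 200.8]
tcp_rot: [-179.8, 0.1, 79.8]
ft_force: [-0.2, 0.0, -0.7]
finger_gap: 85.4
grip_force: 0.0
14.6 [547.6 247.8 200.8] [-1.798e+02  1.000e-01  7.980e+01] [-0.2  0.  -0.7] 85.4 0.0 [19.  9. 88.  0. 83. 30.]
```

View pics/w4.png

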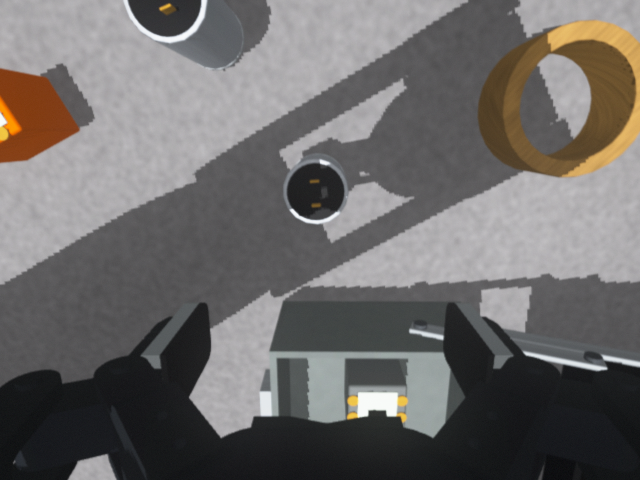

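The can's top is centred at (316,190), clear of the case. The contactor stands upright in the case at (377,405).

```bash
python3 -c "
from h import *
p=snapshot('wrist'); a=back(p,(316,190),62); print(a,back(p,(285,190),62),back(p,(347,190),62)); go([a[0],a[1],38])"
```

```text
[547.19246793 276.94573814  62.        ] [526.559838   280.72958268  62.        ] [567.82180289 273.16249787  62.        ]
shift cm [ 3.05 -0.76 16.51]
```

```bash
python3 -m handwheel '[[1,3,-0.6,0,0,0,0],[1,0,0,4,0,0,0],[1,0,0,4,0,0,0],[1,0,0,4,0,0,0],[1,0,0,3,0,0,0],[1,0,0,1.3,0,0,0],[1,0,0,0,0,0,0],[-1,0,0,0,0,0,0],[-1,0,0,0,0,0,0],[-1,0,0,0,0,0,0],[-1,0,0,0,0,0,0],[-1,0,0,0,0,0,0]]' 50; python3 -m handwheel '[[-1,0,0,-2,0,0,0],[-1,0,0,-4,0,0,0],[-1,0,0,-4,0,0,0],[-1,0,0,-4,0,0,0],[-1,0,0,-3,0,0,0],[-1,0,0,0,0,0,0]]'; python3 -c "
from h import *
go([545,19,200],-10.4)"
```

```text
time: 15.8
tool_pos: [551.0, 278.4, 44.3]
tcp_rot: [179.8, -0.2, 79.6]
ft_force: [-1.3, -0.6, 7.3]
finger_gap: 43.9
grip_force: 51.3
time: 16.3
tool_pos: [553.3, 279.3, 222.3]
tcp_rot: [179.2, -0.5, 79.6]
ft_force: [1.6, 0.8, -0.5]
finger_gap: 44.1
grip_force: 51.3
shift cm [-25.77   3.84   2.06]
y-line now -10.4 turn tool z rad 0.001 j6 32.40974755142384
```

```bash
python3 -m handwheel '[[-1,-3.7,0.5,0,0,0,0],[-1,-3.7,0.5,0,0,0,0],[-1,-3.7,0.5,0,0,0,0],[-1,-3.7,0.5,0,0,0,0],[-1,-3.7,0.5,0,0,0,0],[-1,-3.7,0.5,0,0,0,0],[-1,-3.5,0.5,0,0,0,0],[-1,0,0,0,0,0,0],[-1,0,0,0,0,0,0]]'; python3 -c "
from h import *
go([545,19,54]); st()"
```

```text
time: 17.05
tool_pos: [537.5, 16.4, 212.0]
tcp_rot: [179.9, -0.0, 79.4]
ft_force: [0.6, -0.1, -0.9]
finger_gap: 43.7
grip_force: 51.4
shift cm [ 0.39  0.66 15.81]
17.05 [537.5  16.4 212. ] [179.9  -0.   79.4] [ 0.6 -0.1 -0.9] 43.7 51.4 [-4. -1. 98. -0. 83.  7.]
```

```bash
python3 -m handwheel '[[-1,0.3,0.5,3.5,0,0,0],[-1,0,0,3.5,0,0,0],[-1,0,0,3.5,0,0,0],[-1,0,0,3,0,0,0],[-1,0,0,2,0,0,0],[-1,0,0,0.2,0,0,0],[-1,0,0,0,0,0,0],[-1,0,0,0.2,0,0,0],[-1,0,0,0,0,0,0]]';  python3 -m handwheel '[[-1,0,0,0.2,0,0,0],[-1,0,0,0,0,0,0]]'
```

```text
time: 17.8
tool_pos: [544.0, 20.8, 53.8]
tcp_rot: [179.8, -0.0, 79.7]
ft_force: [0.4, 0.3, -1.7]
finger_gap: 44.0
grip_force: 51.2
time: 17.97
tool_pos: [543.4, 20.5, 50.9]
tcp_rot: [179.9, -0.0, 79.6]
ft_force: [-0.7, -0.3, -2.1]
finger_gap: 43.7
grip_force: 51.3
```

```bash
python3 -m handwheel '[[-1,0,0,0.2,0,0,0],[-1,0,0,0,0,0,0]]';  python3 -m handwheel '[[-1,0,0,0.2,0,0,0],[-1,0,0,0,0,0,0]]'
```

```text
time: 18.13
tool_pos: [543.4, 20.3, 49.3]
tcp_rot: [179.9, -0.0, 79.6]
ft_force: [-3.1, 0.4, 7.6]
finger_gap: 43.9
grip_force: 52.0
time: 18.3
tool_pos: [543.5, 20.3, 49.2]
tcp_rot: [179.9, -0.0, 79.6]
ft_force: [-13.9, 0.5, 26.1]
finger_gap: 44.4
grip_force: 54.1
```

```bash
python3 -m handwheel '[[1,0,0,-0.1,0,0,0],[1,0,0,0,0,0,0],[1,0,0,0,0,0,0],[1,0,0,0,0,0,0],[1,0,0,-2,0,0,0],[1,0,0,-4,0,0,0],[1,0,0,-4,0,0,0],[1,0,0,-4,0,0,0],[1,0,0,-2,0,0,0],[1,0,0,0,0,0,0]]';  python3 -m handwheel '[[1,-3.7,0.85,0,0,0,0],[1,-3.7,0.85,0,0,0,0],[1,-3.7,0.85,0,0,0,0],[1,-3.7,0.85,0,0,0,0],[1,-3.7,0.85,0,0,0,0],[1,-3.7,0.85,0,0,0,0],[1,-3.0,0.85,0,0,0,0],[1,0,0,0,0,0,0],[1,0,0,0,0,0,0]]';python3 can.py w5; python3 -c "
from h import *
t=snapshot('top');save(t,'t5')
for d in place_of(t,'can1_mid')+place_of(t,'contactor1_mid')+place_of(t,'rule_mid'): print(np.round(d['location']),round(d['conf'],2),proj(t,d['location']))"
```

```text
time: 19.13
tool_pos: [545.9, 20.2, 213.7]
tcp_rot: [179.4, -0.1, 79.6]
ft_force: [0.6, 0.5, 0.6]
finger_gap: 85.3
grip_force: 0.0
time: 19.88
tool_pos: [554.9, -239.8, 205.2]
tcp_rot: [-179.9, -0.0, 79.4]
ft_force: [0.2, 1.2, -0.4]
finger_gap: 85.7
grip_force: 0.0
19.88 [ 554.9 -239.8  205.2] [-179.9   -0.    79.4] [ 0.2  1.2 -0.4] 85.7 0.0 [-28.  10.  87.   0.  83. -18.]
[ 561. -285.   34.] 0.96 [345.  276.4]
0.65 (313, 238, 60, 77)
[ 559. -280.   32.] 0.47 [445.2 200.4]
```

View pics/w5.png

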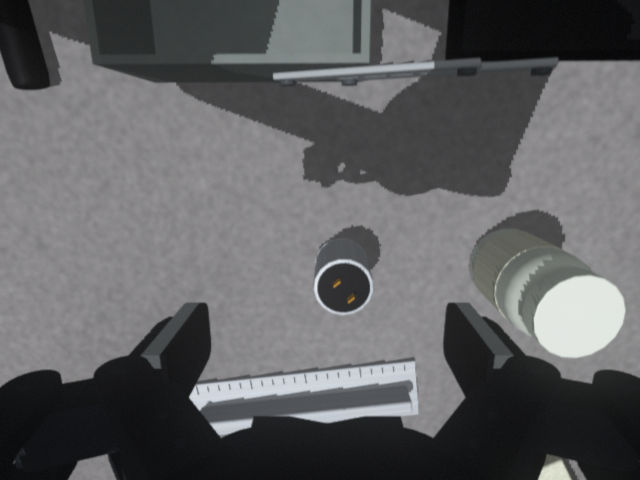

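Wrist view: the can's top is centred at (343,287). The bottle on the right is outside the finger span.

```bash
python3 -c "
from h import *
p=snapshot('wrist'); a=back(p,(343,287),62); print(a,back(p,(314,287),62),back(p,(372,287),62)); print('bottle',back(p,(578,312),95),back(p,(530,312),95)); go([a[0],a[1],38])"
```

```text
[ 560.32896019 -280.13936312   62.        ] [ 539.33007106 -276.32549434   62.        ] [ 581.33011313 -283.95364306   62.        ]
bottle [ 710.44381259 -311.78744968   95.        ] [ 679.35415287 -306.13924283   95.        ]
shift cm [-4.14  1.2  16.9 ]
```

```bash
python3 -m handwheel '[[1,-2,0.7,0,0,0,0],[1,-2.1,0.7,0,0,0,0],[1,0,0,4,0,0,0],[1,0,0,4,0,0,0],[1,0,0,4,0,0,0],[1,0,0,3,0,0,0],[1,0,0,1.5,0,0,0],[1,0,0,0,0,0,0],[1,0,0,0,0,0,0]]' 50; python3 -c "
from h import *
st()"; python3 -m handwheel '[[-1,0,0,0,0,0,0],[-1,0,0,0,0,0,0],[-1,0,0,0,0,0,0],[-1,0,0,0,0,0,0],[-1,0,0,0,0,0,0],[-1,0,0,-2,0,0,0],[-1,0,0,-4,0,0,0],[-1,0,0,-4,0,0,0],[-1,0,0,-4,0,0,0],[-1,0,0,-3,0,0,0],[-1,0,0,0,0,0,0]]'; python3 -c "
from h import *
go([530.5,-59.5,200],-10.4)"
```

```text
time: 21.03
tool_pos: [561.6, -280.3, 41.2]
tcp_rot: [-179.9, -0.0, 79.7]
ft_force: [1.7, -0.2, 0.9]
finger_gap: 85.6
grip_force: 0.0
21.03 [ 561.6 -280.3   41.2] [-179.9   -0.    79.7] [ 1.7 -0.2  0.9] 85.6 0.0 [-31.  22.  90.   0.  67. -21.]
time: 21.95
tool_pos: [565.8, -283.2, 222.4]
tcp_rot: [179.2, 0.3, 79.6]
ft_force: [0.7, -0.7, -0.0]
finger_gap: 44.4
grip_force: 51.5
shift cm [21.38 -7.53  2.03]
y-line now -10.4 turn tool z rad 0.001 j6 -20.863764017661513
```

```bash
python3 -m handwheel '[[-1,3.6,-1.1,0,0,0,0],[-1,3.6,-1.1,0,0,0,0],[-1,3.6,-1.1,0,0,0,0],[-1,3.6,-1.1,0,0,0,0],[-1,3.6,-1.1,0,0,0,0],[-1,3.4,-1.1,0,0,0,0],[-1,0,0,0,0,0,0],[-1,0,0,0,0,0,0]]'; python3 w.py w6; python3 -c "
from h import *
go([530.5,-59.5,52])"
```

```text
time: 22.62
tool_pos: [535.5, -56.8, 212.0]
tcp_rot: [180.0, -0.0, 79.8]
ft_force: [-0.3, -0.8, -2.1]
finger_gap: 43.9
grip_force: 51.8
22.62 [535.5 -56.8 212. ] [180.   -0.   79.8] [-0.3 -0.8 -2.1] 43.9 51.8 [-12.  -1.  98.   0.  83.  -1.]
shift cm [-0.22 -0.5  16.  ]
```

View pics/w6.png

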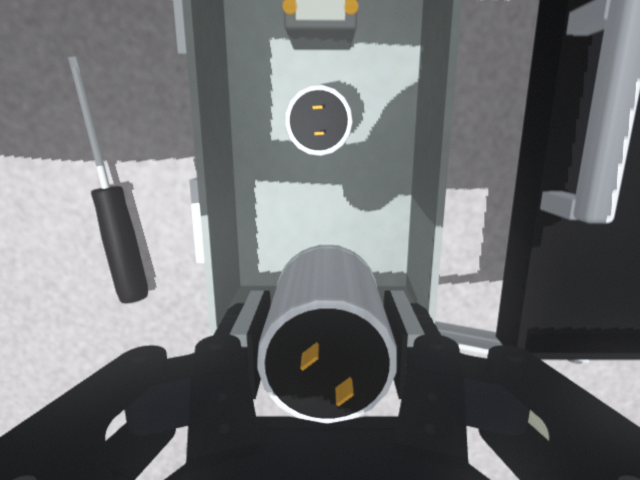

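The can is held, and the first can (318,120) and the contactor stand upright in the compartment. Lowering now.

```bash
python3 -m handwheel '[[-1,-0.2,-0.3,3.5,0,0,0],[-1,0,0,3.5,0,0,0],[-1,0,0,3.5,0,0,0],[-1,0,0,3,0,0,0],[-1,0,0,2,0,0,0],[-1,0,0,0.4,0,0,0],[-1,0,0,0,0,0,0],[-1,0,0,0.2,0,0,0],[-1,0,0,0,0,0,0]]';  python3 -m handwheel '[[-1,0,0,0.2,0,0,0],[-1,0,0,0,0,0,0]]'; python3 -m handwheel '[[-1,0,0,0.15,0,0,0],[-1,0,0,0,0,0,0]]'
```

```text
time: 23.42
tool_pos: [533.4, -60.9, 51.9]
tcp_rot: [179.9, 0.0, 79.6]
ft_force: [-1.0, 0.7, -2.1]
finger_gap: 43.8
grip_force: 52.4
time: 23.58
tool_pos: [533.1, -60.4, 49.6]
tcp_rot: [179.9, 0.0, 79.6]
ft_force: [-0.3, -0.5, -1.8]
finger_gap: 43.8
grip_force: 52.4
time: 23.75
tool_pos: [533.2, -60.3, 49.1]
tcp_rot: [179.9, 0.0, 79.6]
ft_force: [-3.4, 0.9, 8.5]
finger_gap: 44.0
grip_force: 53.2
```

```bash
python3 -m handwheel '[[1,0,0,0,0,0,0],[1,0,0,0,0,0,0],[1,0,0,0,0,0,0],[1,0,0,0,0,0,0],[1,0,0,-2,0,0,0],[1,0,0,-4,0,0,0],[1,0,0,-4,0,0,0],[1,0,0,-4,0,0,0],[1,-4,0,-4,0,0,0],[1,-4,0,0,0,0,0],[1,-4,0,0,0,0,0],[1,0,0,0,0,0,0]]'; python3 w.py w7 can1_mid contactor1_mid tray_grip; python3 -c "
from h import *
go([677.5,-6.3,230],-10.4)"
```

```text
time: 24.75
tool_pos: [511.8, -173.8, 218.0]
tcp_rot: [179.9, 0.2, 79.4]
ft_force: [0.1, 0.5, -1.4]
finger_gap: 85.6
grip_force: 0.0
24.75 [ 511.8 -173.8  218. ] [179.9   0.2  79.4] [ 0.1  0.5 -1.4] 85.6 0.0 [-24.  -1.  97.  -0.  84. -13.]
can1_mid 0.89 [535.5 -63.3  39.4] [330.3  66.1]
shift cm [18.79 13.32 -1.36]
y-line now -10.4 turn tool z rad 0.0 j6 -13.146561962200764
```

View pics/w7.png

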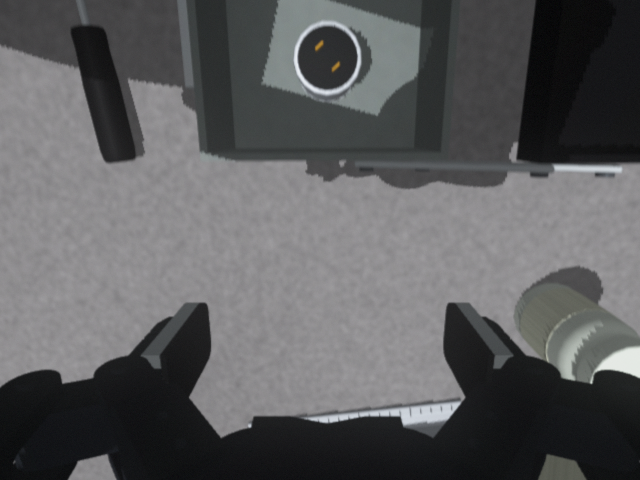

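The second can stands upright in the case at (328,60). Next is the handle.

```bash
python3 -m handwheel '[[1,3.13,2.2,-0.3,0,0,0],[1,3.13,2.2,-0.3,0,0,0],[1,3.13,2.2,-0.3,0,0,0],[1,3.13,2.2,-0.3,0,0,0],[1,3.13,2.2,-0.3,0,0,0],[1,3.13,2.2,-0.3,0,0,0],[1,0,0,0,0,0,0],[1,0,0,0,0,0,0],[1,0,0,0,0,0,0]]'; python3 w.py w8 tray_grip; python3 -c "
from h import *
go([677.5,-6.3,148],-10.4)"
```

```text
time: 25.7
tool_pos: [676.0, -5.2, 233.9]
tcp_rot: [-179.9, 0.0, 79.8]
ft_force: [0.0, 0.3, -0.2]
finger_gap: 85.1
grip_force: 0.0
25.7 [676.   -5.2 233.9] [-179.9    0.    79.8] [ 0.   0.3 -0.2] 85.1 0.0 [-5. 20. 73. -0. 88.  5.]
tray_grip 0.61 [678.9  -6.6 146.8] [332.5 258.3]
shift cm [0.08 0.17 8.67]
y-line now -10.4 turn tool z rad 0.001 j6 5.448366541155326
```

```bash
python3 -m handwheel '[[1,0,0.1,3,0,0,0],[1,0,0,3,0,0,0],[1,0,0,1.5,0,0,0],[1,0,0,1.1,0,0,0],[1,0,0,0,0,0,0],[-1,0,0,0,0,0,0],[-1,0,0,0,0,0,0],[-1,0,0,0,0,0,0],[-1,0,0,0,0,0,0],[-1,0,0,0,0,0,0],[-1,0,0,0,0,0,0]]' 80; python3 -c "
import numpy as np
t=2.754-.1*np.arange(24); t=np.append(t,.384)
print(np.c_[t[1:],-11*np.diff(np.cos(t)),-11*np.diff(np.sin(t))].round(2).tolist())"
```

```text
time: 26.72
tool_pos: [676.8, -6.8, 149.1]
tcp_rot: [-179.9, -0.0, 79.6]
ft_force: [-5.8, 1.0, -2.9]
finger_gap: 12.4
grip_force: 58.9
[[2.65, -0.47, -1.0], [2.55, -0.56, -0.94], [2.45, -0.65, -0.88], [2.35, -0.74, -0.81], [2.25, -0.82, -0.74], [2.15, -0.89, -0.65], [2.05, -0.95, -0.56], [1.95, -1.0, -0.46], [1.85, -1.04, -0.36], [1.75, -1.07, -0.25], [1.65, -1.09, -0.15], [1.55, -1.1, -0.04], [1.45, -1.1, 0.07], [1.35, -1.08, 0.18], [1.25, -1.06, 0.29], [1.15, -1.03, 0.39], [1.05, -0.98, 0.49], [0.95, -0.93, 0.59], [0.85, -0.86, 0.68], [0.75, -0.79, 0.76], [0.65, -0.71, 0.84], [0.55, -0.62, 0.91], [0.45, -0.53, 0.96], [0.38, -0.31, 0.7]]
```

```bash
python3 -m handwheel '[[-1,0,-0.47,-1.0,0,0,0],[-1,0,-0.56,-0.94,0,0,0],[-1,0,-0.65,-0.88,0,0,0],[-1,0,-0.74,-0.81,0,0,0],[-1,0,-0.82,-0.74,0,0,0],[-1,0,-0.89,-0.65,0,0,0],[-1,0,-0.95,-0.56,0,0,0],[-1,0,-1.0,-0.46,0,0,0],[-1,0,0,0,0,0,0]]'; python3 -m handwheel '[[-1,0,-1.04,-0.36,0,0,0],[-1,0,-1.07,-0.25,0,0,0],[-1,0,-1.09,-0.15,0,0,0],[-1,0,-1.1,-0.04,0,0,0],[-1,0,-1.1,0.07,0,0,0],[-1,0,-1.08,0.18,0,0,0],[-1,0,-1.06,0.29,0,0,0],[-1,0,-1.03,0.39,0,0,0],[-1,0,0,0,0,0,0]]'
```

```text
time: 27.47
tool_pos: [615.3, 4.5, 209.5]
tcp_rot: [-179.9, 0.0, 79.7]
ft_force: [-4.9, 0.8, -4.2]
finger_gap: 12.4
grip_force: 80.8
time: 28.22
tool_pos: [531.9, 19.7, 206.7]
tcp_rot: [-179.9, 0.0, 79.6]
ft_force: [1.3, 1.1, -16.1]
finger_gap: 12.5
grip_force: 79.3
```

```bash
python3 -m handwheel '[[-1,0,-0.49,0.24,0,0,0],[-1,0,-0.49,0.25,0,0,0],[-1,0,-0.47,0.29,0,0,0],[-1,0,-0.46,0.3,0,0,0],[-1,0,-0.43,0.33,0,0,0],[-1,0,-0.43,0.35,0,0,0],[-1,0,-0.4,0.38,0,0,0],[-1,0,-0.39,0.38,0,0,0],[-1,0,-0.36,0.41,0,0,0],[-1,0,-0.35,0.43,0,0,0],[-1,0,0,0,0,0,0]]'; python3 -m handwheel '[[-1,0,-0.32,0.45,0,0,0],[-1,0,-0.3,0.46,0,0,0],[-1,0,-0.18,0.32,0,0,0],[-1,0,-0.18,0.32,0,0,0],[-1,0,-0.17,0.32,0,0,0],[-1,0,0,0,0,0,0]]'
```

```text
time: 29.13
tool_pos: [492.3, 26.9, 175.2]
tcp_rot: [179.8, -0.0, 79.6]
ft_force: [4.9, -1.3, -8.5]
finger_gap: 12.9
grip_force: 80.4
time: 29.63
tool_pos: [479.7, 29.2, 155.0]
tcp_rot: [-180.0, 0.0, 79.6]
ft_force: [4.1, 0.0, -6.4]
finger_gap: 12.5
grip_force: 80.8
```

```bash
python3 -m handwheel '[[-1,0,-0.06,0.14,0,0,0],[-1,0,-0.06,0.14,0,0,0],[-1,0,-0.06,0.14,0,0,0],[-1,0,-0.06,0.14,0,0,0],[-1,0,0,0,0,0,0],[-1,0,0,0,0,0,0]]'; python3 -m handwheel '[[-1,0,-0.04,0.1,0,0,0],[-1,0,-0.04,0.1,0,0,0],[-1,0,0,0,0,0,0],[-1,0,0,0,0,0,0]]'
```

```text
time: 30.13
tool_pos: [477.4, 29.6, 149.8]
tcp_rot: [-180.0, 0.0, 79.6]
ft_force: [4.4, -0.9, -3.0]
finger_gap: 12.6
grip_force: 81.2
time: 30.47
tool_pos: [476.7, 29.8, 147.9]
tcp_rot: [-180.0, 0.0, 79.6]
ft_force: [2.7, -1.5, -2.0]
finger_gap: 12.1
grip_force: 81.4
```

```bash
python3 -m handwheel '[[-1,0,-0.04,0.1,0,0,0],[-1,0,-0.04,0.1,0,0,0],[-1,0,0,0,0,0,0],[-1,0,0,0,0,0,0]]'; python3 -m handwheel '[[-1,0,-0.04,0.1,0,0,0],[-1,0,-0.04,0.1,0,0,0],[-1,0,0,0,0,0,0],[-1,0,0,0,0,0,0]]'; python3 -m handwheel '[[-1,0,-0.04,0.1,0,0,0],[-1,0,-0.04,0.1,0,0,0],[-1,0,0,0,0,0,0],[-1,0,0,0,0,0,0]]'
```

```text
time: 30.8
tool_pos: [476.6, 29.8, 147.5]
tcp_rot: [179.9, -0.0, 79.6]
ft_force: [-1.8, -0.8, 9.8]
finger_gap: 12.5
grip_force: 83.0
time: 31.13
tool_pos: [476.7, 29.8, 147.3]
tcp_rot: [179.8, -0.0, 79.6]
ft_force: [-5.0, -2.1, 21.4]
finger_gap: 12.2
grip_force: 84.7
time: 31.47
tool_pos: [476.7, 29.8, 147.1]
tcp_rot: [179.7, -0.0, 79.6]
ft_force: [-9.4, -2.3, 33.5]
finger_gap: 12.5
grip_force: 86.3
```

```bash
python3 -m handwheel '[[-1,0,0.1,-0.3,0,0,0],[1,0,0,0,0,0,0],[1,0,0,0,0,0,0],[1,0,0,0,0,0,0],[1,0,0,-2,0,0,0],[1,0,0,-4,0,0,0],[1,0,0,-4,0,0,0],[1,0,0,0,0,0,0]]' 60;  python3 -m handwheel '[[1,-3.9,0.93,0,0,0,0],[1,-3.9,0.93,0,0,0,0],[1,-3.9,0.93,0,0,0,0],[1,-3.9,0.93,0,0,0,0],[1,-3.9,0.93,0,0,0,0],[1,-3.9,0.93,0,0,0,0],[1,-3.9,0.93,0,0,0,0],[1,-3.9,0.93,0,0,0,0],[1,-3.9,0.93,0,0,0,0],[1,-3.9,0.93,0,0,0,0],[1,-3.9,0.93,0,0,0,0],[1,0,0,0,0,0,0]]'; python3 -m handwheel '[[1,0,0,0,0,0,0.123],[1,0,0,0,0,0,0.123],[1,0,0,0,0,0,0.123],[1,0,0,0,0,0,0.123],[1,0,0,0,0,0,0.123],[1,0,0,0,0,0,0.123],[1,0,0,0,0,0,0.123],[1,0,0,0,0,0,0.123],[1,0,0,0,0,0,0.123],[1,0,0,0,0,0,0.123],[1,0,0,0,0,0,0.123],[1,0,0,0,0,0,0.11]]'
python3 w.py w9 rule_mid; python3 -c "
from h import *
t=snapshot('top');save(t,'t9')
for q in ('rule_mid','tray_grip','tray_edge'):
  for d in place_of(t,q): print(q,np.round(d['location']),round(d['conf'],2),proj(t,d['location']))"
```

```text
time: 32.13
tool_pos: [478.5, 30.0, 252.9]
tcp_rot: [179.4, -0.1, 79.6]
ft_force: [0.5, 0.5, 1.3]
finger_gap: 85.3
grip_force: 0.0
time: 33.13
tool_pos: [496.7, -416.3, 241.4]
tcp_rot: [-179.8, -0.0, 79.4]
ft_force: [1.1, -0.2, -0.4]
finger_gap: 85.5
grip_force: 0.0
time: 34.13
tool_pos: [498.5, -409.9, 243.6]
tcp_rot: [-179.9, 0.1, -4.5]
ft_force: [-0.5, -0.4, 0.1]
finger_gap: 85.5
grip_force: 0.0
34.13 [ 498.5 -409.9  243.6] [-1.799e+02  1.000e-01 -4.500e+00] [-0.5 -0.4  0.1] 85.5 0.0 [-44.  15.  78.   0.  88.  51.]
rule_mid 0.82 [ 502.9 -412.3   23.7] [329.3 206.6]
rule_mid [ 501. -414.   18.] 0.66 [508.  226.2]
tray_grip [475.  31. 145.] 0.9 [296.9 236.5]
```

View pics/w9.png

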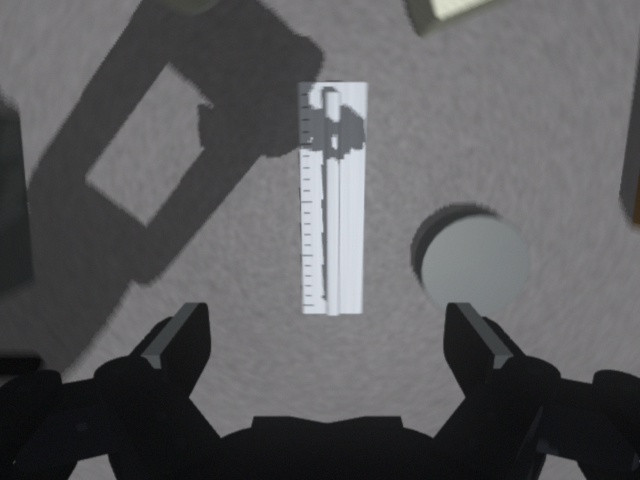

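View pics/t9.png

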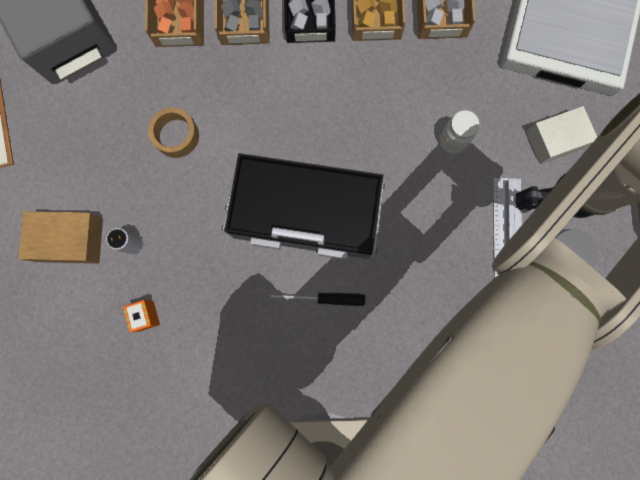

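The tray is closed, and the tall can (117,239) and orange block (137,317) are undisturbed. The rule lies at wrist (333,200), with its blade corners at (298,82), (368,82), (362,313) and (302,313). The grey disc at (475,260) is outside the finger span.

```bash
python3 -c "
from h import *
p=snapshot('wrist'); c=[back(p,u,5)[:2] for u in ((298,82),(368,82),(362,313),(302,313))]; m=np.mean(c,0); print(np.round(c),m)
r=[back(p,u,31)[:2] for u in ((332,91),(334,315))]; print(np.round(r),np.mean(r,0)); d=r[0]-r[1]; print('dir',np.degrees(np.arctan2(d[1],d[0])))
g=p['image']
a=np.degrees(np.arctan2(*((c[0]+c[1]-c[2]-c[3])[::-1]))); print(a); print('disc',back(p,(422,265),30)); go([np.mean(r,0)[0],np.mean(r,0)[1],26],a+90)
t=snapshot('top'); print('tray inner far',back(t,(243,158),115),back(t,(379,175),115))"
```

```text
[[ 611. -393.]
 [ 606. -454.]
 [ 389. -438.]
 [ 393. -378.]] [ 499.54685164 -415.64635201]
[[ 599. -421.]
 [ 401. -410.]] [ 499.83121834 -415.86679157]
dir -3.2575494425497484
-4.03014333643641
disc [ 444.656652   -493.46923925   30.        ]
shift cm [ 0.16  0.56 21.87]
y-line now -94.1 turn tool z rad -0.0 j6 50.06074607813407
tray inner far [640.6066076  137.13551693 115.        ] [ 597.60342122 -133.23796611  115.        ]
```

```bash
python3 -m handwheel '[[1,0.1,0.5,4,0,0,0],[1,0,0,4,0,0,0],[1,0,0,4,0,0,0],[1,0,0,4,0,0,0],[1,0,0,3,0,0,0],[1,0,0,2.4,0,0,0],[1,0,0,0,0,0,0],[1,0,0,0,0,0,0]]' 60;python3 -c "
from h import *
go([499.8,-415.8,26])"
```

```text
time: 35.2
tool_pos: [498.4, -414.4, 29.6]
tcp_rot: [-179.9, 0.2, -4.1]
ft_force: [0.7, 0.1, -0.3]
finger_gap: 85.5
grip_force: 0.0
shift cm [0.15 0.13 0.36]
```

```bash
python3 -m handwheel '[[1,0.15,0.1,0.3,0,0,0],[-1,0,0,0,0,0,0],[-1,0,0,0,0,0,0],[-1,0,0,0,0,0,0],[-1,0,0,0,0,0,0],[-1,0,0,0,0,0,0],[-1,0,0,0,0,0,0],[-1,0,0,0,0,0,0],[-1,0,0,0,0,0,0],[-1,0,0,0,0,0,0]]' 90;python3 -c "
from h import *
st()"
```

```text
time: 36.03
tool_pos: [501.2, -416.8, 28.7]
tcp_rot: [180.0, -0.0, -4.2]
ft_force: [-0.9, 1.0, 5.2]
finger_gap: 10.1
grip_force: 90.7
36.03 [ 501.2 -416.8   28.7] [180.   -0.   -4.2] [-0.9  1.   5.2] 10.1 90.7 [-44.  26.  87.   0.  67.  50.]
```

```bash
python3 -m handwheel '[[-1,0,0,-1,0,0,0],[-1,0,0,-3,0,0,0],[-1,0,0,-4,0,0,0],[-1,0,0,-4,0,0,0],[-1,0,0,-4,0,0,0],[-1,0,0,-3,0,0,0],[-1,0,0,0,0,0,0]]'; python3 -m handwheel '[[-1,0,0,0,0,0,-0.122],[-1,0,0,0,0,0,-0.122],[-1,0,0,0,0,0,-0.122],[-1,0,0,0,0,0,-0.122],[-1,0,0,0,0,0,-0.122],[-1,0,0,0,0,0,-0.122],[-1,0,0,0,0,0,-0.122],[-1,0,0,0,0,0,-0.122],[-1,0,0,0,0,0,-0.122],[-1,0,0,0,0,0,-0.122],[-1,0,0,0,0,0,-0.122],[-1,0,0,0,0,0,-0.12]]'; python3 -c "
from h import *
st(); c=np.array([545,19.]);v=np.array([.9836,-.1805]); print(c+45*v); x=c+39*v; go([x[0],x[1],200],-10.4)"
```

```text
time: 36.62
tool_pos: [503.5, -419.1, 228.0]
tcp_rot: [179.5, -0.6, -4.2]
ft_force: [1.4, -0.8, 0.3]
finger_gap: 9.8
grip_force: 89.8
time: 37.62
tool_pos: [500.4, -416.1, 217.1]
tcp_rot: [-179.9, -0.1, 79.9]
ft_force: [0.9, 0.6, -1.9]
finger_gap: 10.1
grip_force: 89.7
37.62 [ 500.4 -416.1  217.1] [-1.799e+02 -1.000e-01  7.990e+01] [ 0.9  0.6 -1.9] 10.1 89.7 [-44.  16.  79.  -0.  85. -34.]
[589.262   10.8775]
shift cm [43.6   0.68  1.75]
y-line now -10.1 turn tool z rad 0.006 j6 -34.17790927135435
```

```bash
python3 -m handwheel '[[-1,3.9,0.06,0,0,0,0.006],[-1,3.9,0.06,0,0,0,0],[-1,3.9,0.06,0,0,0,0],[-1,3.9,0.06,0,0,0,0],[-1,3.9,0.06,0,0,0,0],[-1,3.9,0.06,0,0,0,0],[-1,3.9,0.06,0,0,0,0],[-1,3.9,0.06,0,0,0,0],[-1,3.9,0.06,0,0,0,0],[-1,3.9,0.06,0,0,0,0],[-1,3.9,0.06,0,0,0,0],[-1,0,0,0,0,0,0]]'; python3 -m handwheel '[[-1,0,0,0,0,0,0],[-1,0,0,0,0,0,0]]';python3 w.py w10 tray_edge rule_mid; python3 -c "
from h import *
c=np.array([545,19.]);v=np.array([.9836,-.1805]);x=c+39*v; go([x[0],x[1],140],-10.4)"
```

```text
time: 38.62
tool_pos: [587.3, 10.6, 217.4]
tcp_rot: [-179.9, -0.2, 79.5]
ft_force: [0.7, -0.2, -2.8]
finger_gap: 10.1
grip_force: 89.7
time: 38.78
tool_pos: [586.8, 3.6, 217.4]
tcp_rot: [-179.9, 0.0, 79.3]
ft_force: [-0.4, 0.6, -2.5]
finger_gap: 9.9
grip_force: 89.7
38.78 [586.8   3.6 217.4] [-179.9    0.    79.3] [-0.4  0.6 -2.5] 9.9 89.7 [-5.  6. 90. -0. 84.  6.]
rule_mid 0.79 [ 5.835e+02 -4.000e-01  2.138e+02] [320.  338.2]
shift cm [ 0.89 -0.54  7.78]
y-line now -10.9 turn tool z rad -0.008 j6 6.105508176980422
```

View pics/w10.png

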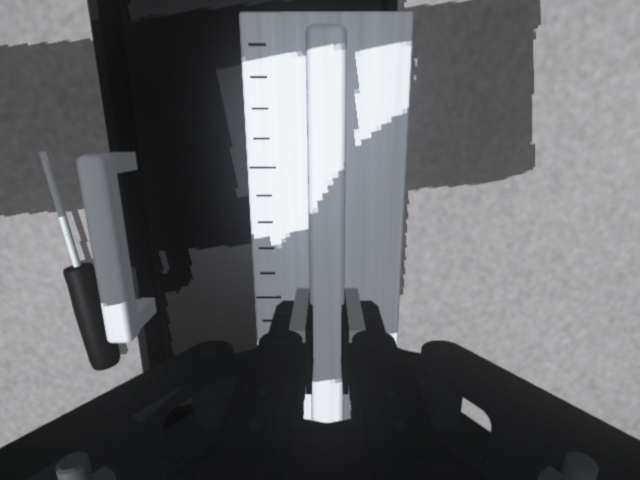

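Wrist view: the rule hangs straight along the tray, its rib at column 327 and blade at columns 240–412, inside the far wall.

```bash
python3 -m handwheel '[[-1,0.8,-0.5,3,0,0,-0.006],[-1,0,0,2.5,0,0,0],[-1,0,0,1,0,0,0],[-1,0,0,0,0,0,0],[-1,0,0,0,0,0,0],[-1,0,0,0,0,0,0]]'; python3 -c "
from h import *
st();c=np.array([545,19.]);v=np.array([.9836,-.1805]);x=c+39*v; go([x[0],x[1],123],-10.4)"
```

```text
time: 39.43
tool_pos: [585.0, 11.8, 154.9]
tcp_rot: [179.9, -0.0, 79.5]
ft_force: [0.4, -0.4, -1.6]
finger_gap: 10.0
grip_force: 89.8
39.43 [585.   11.8 154.9] [179.9  -0.   79.5] [ 0.4 -0.4 -1.6] 10.0 89.8 [-4.  9. 94. -0. 77.  7.]
shift cm [-0.01 -0.17  3.19]
y-line now -10.5 turn tool z rad -0.001 j6 6.614807725045141
```

```bash
python3 -m handwheel '[[-1,0,-0.15,1,0,0,0],[-1,0,0,1,0,0,0],[-1,0,0,0.7,0,0,0],[-1,0,0,0.2,0,0,0],[-1,0,0,0,0,0,0],[-1,0,0,0,0,0,0]]'; python3 -c "
from h import *
st()"
```

```text
time: 39.93
tool_pos: [582.3, 12.8, 123.8]
tcp_rot: [-180.0, 0.0, 79.6]
ft_force: [0.0, -0.2, -1.5]
finger_gap: 10.1
grip_force: 89.8
39.93 [582.3  12.8 123.8] [-180.     0.    79.6] [ 0.  -0.2 -1.5] 10.1 89.8 [-4. 10. 96. -0. 74.  7.]
```

```bash
python3 -m handwheel '[[-1,0,0,0.15,0,0,0],[-1,0,0,0.15,0,0,0],[-1,0,0,0,0,0,0],[-1,0,0.2,0,0,0,0],[-1,0,0.2,0,0,0,0],[-1,0,0,0,0,0,0],[-1,0,0,0,0,0,0]]'; python3 -m handwheel '[[-1,0,0.1,0,0,0,0],[-1,0,0,0,0,0,0],[-1,0,0,0,0,0,0]]'
```

```text
time: 40.52
tool_pos: [586.6, 12.0, 121.2]
tcp_rot: [180.0, -0.0, 79.6]
ft_force: [-0.5, -1.0, -2.1]
finger_gap: 10.0
grip_force: 89.8
time: 40.77
tool_pos: [587.4, 11.8, 121.1]
tcp_rot: [180.0, 0.0, 79.6]
ft_force: [-0.4, -0.2, -2.6]
finger_gap: 9.7
grip_force: 89.8
```

```bash
python3 -m handwheel '[[-1,0,0.1,0,0,0,0],[-1,0,0,0,0,0,0]]'; python3 -m handwheel '[[-1,0,0.1,0,0,0,0],[-1,0,0,0,0,0,0]]'; python3 -m handwheel '[[-1,0,0.1,0,0,0,0],[-1,0,0,0,0,0,0]]'
```

```text
time: 40.93
tool_pos: [588.4, 11.7, 121.1]
tcp_rot: [180.0, -0.0, 79.6]
ft_force: [0.1, 0.1, -2.8]
finger_gap: 10.4
grip_force: 89.8
time: 41.1
tool_pos: [589.4, 11.4, 121.1]
tcp_rot: [180.0, -0.0, 79.6]
ft_force: [-0.7, -0.3, -2.7]
finger_gap: 10.0
grip_force: 89.8
time: 41.27
tool_pos: [590.2, 11.4, 121.0]
tcp_rot: [-180.0, -0.0, 79.6]
ft_force: [-0.4, 0.3, -2.0]
finger_gap: 10.1
grip_force: 89.8
```

```bash
for i in 1; do :; done; python3 -m handwheel '[[-1,0,0.1,0,0,0,0],[-1,0,0,0,0,0,0]]'; python3 -m handwheel '[[-1,0,0.1,0,0,0,0],[-1,0,0,0,0,0,0]]'; python3 -m handwheel '[[-1,0,0.07,0,0,0,0],[-1,0,0,0,0,0,0]]'
```

```text
time: 41.43
tool_pos: [590.3, 11.3, 120.8]
tcp_rot: [-179.9, 0.0, 79.6]
ft_force: [-6.1, 1.3, 1.0]
finger_gap: 9.8
grip_force: 90.4
time: 41.6
tool_pos: [590.4, 11.3, 120.8]
tcp_rot: [-179.7, 0.0, 79.6]
ft_force: [-11.0, 1.4, 4.2]
finger_gap: 10.1
grip_force: 90.9
time: 41.77
tool_pos: [590.5, 11.3, 120.8]
tcp_rot: [-179.7, 0.0, 79.6]
ft_force: [-14.8, 1.3, 7.5]
finger_gap: 9.9
grip_force: 91.3
```

```bash
python3 -m handwheel '[[-1,0,-0.15,0.1,0,0,0],[-1,0,0,0.1,0,0,0],[-1,0,0,0,0,0,0]]'; python3 -m handwheel '[[-1,0,0,0.1,0,0,0],[-1,0,0,0,0,0,0]]'
```

```text
time: 42.02
tool_pos: [590.3, 11.3, 118.8]
tcp_rot: [-179.8, 0.0, 79.6]
ft_force: [-6.6, 1.2, 1.3]
finger_gap: 9.7
grip_force: 90.4
time: 42.18
tool_pos: [590.3, 11.4, 118.5]
tcp_rot: [-179.8, 0.0, 79.6]
ft_force: [-9.8, 1.4, 6.6]
finger_gap: 10.2
grip_force: 91.1
```

```bash
python3 -m handwheel '[[-1,0,0,0.1,0,0,0],[-1,0,0,0,0,0,0]]'; python3 -m handwheel '[[-0.5,0,-0.05,-0.05,0,0,0],[-0.5,0,0,0,0,0,0],[-0.5,0,0,0,0,0,0],[-0.5,0,0,0,0,0,0]]' 30
```

```text
time: 42.35
tool_pos: [590.4, 11.4, 118.4]
tcp_rot: [-179.9, 0.0, 79.6]
ft_force: [-13.1, 1.6, 13.0]
finger_gap: 9.7
grip_force: 92.0
time: 42.68
tool_pos: [591.3, 11.1, 117.7]
tcp_rot: [180.0, -0.0, 79.6]
ft_force: [-0.7, -0.7, -0.3]
finger_gap: 21.3
grip_force: 0.0
```

```bash
python3 -m handwheel '[[-0.5,0,-0.1,-0.5,0,0,0],[-0.5,0,0,-1,0,0,0],[-0.5,0,0,-2,0,0,0],[-0.5,0,0,-4,0,0,0],[-0.5,0,0,-4,0,0,0],[-0.5,-3.9,0,0,0,0,0],[-0.5,-3.9,0,0,0,0,0],[-0.5,-3.9,0,0,0,0,0],[-0.5,-3.9,0,0,0,0,0],[-0.5,-3.9,0,0,0,0,0],[-0.5,-3.9,0,0,0,0,0],[-0.5,0,0,0,0,0,0]]'
python3 -m handwheel '[[-0.5,-3.9,0,0,0,0,0],[-0.5,-3.9,0,0,0,0,0],[-0.5,0,-1,0,0,0,0],[-0.5,0,0,0,0,0,0]]'
python3 -c "
from h import *
st();t=snapshot('top');save(t,'t11',(215,130,395,265),4.4)
for q in ('rule_mid','tray_grip','tray_edge'):
  for d in place_of(t,q): print(q,np.round(d['location'],1),round(d['conf'],2),proj(t,d['location']))"
```

```text
time: 43.68
tool_pos: [546.0, -225.5, 233.8]
tcp_rot: [179.9, 0.2, 79.3]
ft_force: [0.8, -0.6, -0.1]
finger_gap: 20.9
grip_force: 0.0
time: 44.02
tool_pos: [522.4, -295.5, 233.1]
tcp_rot: [-180.0, 0.0, 79.4]
ft_force: [-0.1, 0.1, 0.1]
finger_gap: 21.6
grip_force: 0.0
44.02 [ 522.4 -295.5  233.1] [-180.     0.    79.4] [-0.1  0.1  0.1] 21.6 0.0 [-34.   8.  86.  -0.  86. -24.]
rule_mid [593.6   7.9 109.9] 0.97 [308.2 179.6]
tray_grip [476.6  31.3 148.7] 0.75 [296.7 235.4]
tray_edge [617.3   6.   90.9] 0.81 [309.2 170.4]
```

View pics/t11.png

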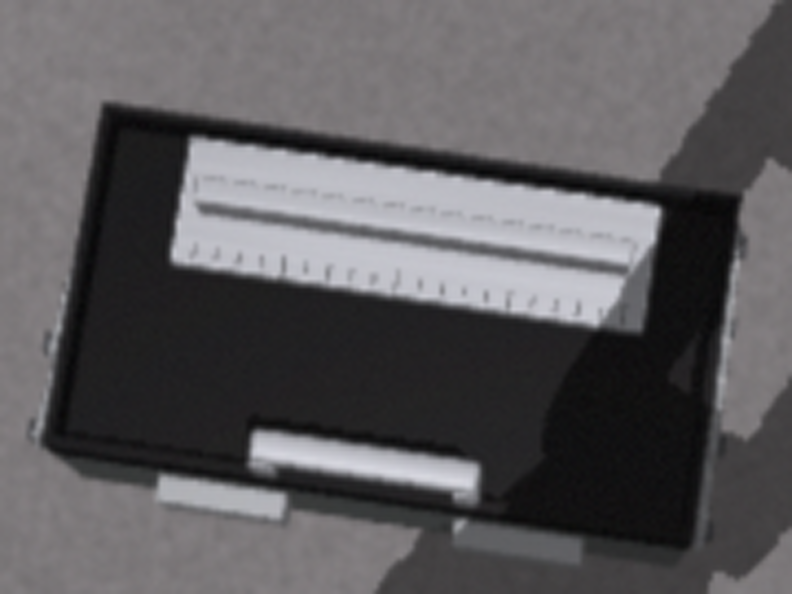

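The rule lies flat in the lowered tray, flush with the far wall and centred. The gaps at its ends are similar, at crop columns 105–190 and 660–735.

```bash
python3 -c "
from bench import *
print(hand_in())"
```

```text
the job is handed in; nothing more can be done
None
```

The job is handed in: both short capacitors and the one contactor present are packed under the closed tray, the rule lies flat, centred and flush against its far wall, and the tall capacitor and everything else stayed put.

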